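# Rolling pin out of a half-covered box

### The job

The rolling pin lies in the half-covered wooden box and is too long for the opening: tilt it up, bring it out slantwise end first, and hold it in the gripper, level and still, about 15 cm above the middle of the dark slate slab and in line with its long sides, ready for use. Finish while holding it there, touching nothing else with it, and leave the herb jar, the red pepper and the beaker at the back where they stand.

Things in the scene. Friction and masses are not known exactly. Their poses are not given: they have to be found in the camera images.
- box: Pale wooden storage box, fixed to the worktop, 306 (x) x 200 (y) x 100 (z) mm; origin at the centre of its underside, z up. Walls 8 mm thick, inside 290 x 184 mm, inner floor 12 mm above the origin, wall tops 92 mm above it. A fixed darker cover 8 mm thick (underside at 92 mm, top at 100 mm) closes it from x = +35 mm to the +x end; from x = -145 mm to +35 mm it is open at the top. At the start its -x end, the open one, faces roughly towards the near edge of the worktop.
- rolling_pin: Wooden rolling pin, 250 mm long, about 0.2 kg, alike both ways round. Origin at its middle, on its axis; x along its length. Barrel 36 mm in diameter and 170 mm long, with a darker thin handle (at most 16 mm in diameter, 40 mm long) at each end. It lies on the box's floor (axis 30 mm above the box's origin) roughly along the box's x, its middle near the box's middle, one end under the cover, and can roll.
- pin_end_a (a point): Tip of the pin's +x handle, on its axis, 125 mm from the middle.
- pin_end_b (a point): Tip of the pin's -x handle, on its axis, 125 mm from the middle.
- slate: Flat dark slate slab, fixed on the worktop beside the box, 340 (x) x 200 (y) x 9 (z) mm; origin at the centre of its underside, x along its long sides. The box and the slab may stand either way round, left or right.
- herb_jar: Small clear spice jar with a white lid, 47 mm across, 98 mm high, loose at the back; origin at the centre of its underside. Leave it alone.
- pepper: Red pepper, 65 mm across, 70 mm high, loose at the back; origin at the centre of its underside. Leave it alone.
- beaker: White and blue beaker, 74 mm across, 66 mm high, loose at the back; origin at the centre of its underside. Leave it alone.

How it is judged (in metres and radians):
On the way:
1. the pin slants through the opening: one end up above the box, the other still under the cover (((z of pin_end_a in the frame of box above 0.105 m and z of pin_end_b in the frame of box below 0.092 m and x of pin_end_b in the frame of box above 0.035 m) or (z of pin_end_b in the frame of box above 0.105 m and z of pin_end_a in the frame of box below 0.092 m and x of pin_end_a in the frame of box above 0.035 m))), for 0.05 s.
At the end, for the whole second after the job is handed in: The fingers grip the pin; its middle is 90 to 240 mm above the worktop and within 35 mm horizontally of the slab's centre; it is level within 15 degrees, in line with the slab's long (x) axis within 11 degrees either way round, at rest (under 30 mm/s) and touches neither slab nor box (contact force between rolling_pin and the fingers above 1 N and height (world z) of rolling_pin between 0.09 and 0.24 m and horizontal distance between rolling_pin and slate below 0.035 m and angle between rolling_pin's own x axis and vertical between 1.311 and 1.831 rad and linear speed of rolling_pin below 0.03 m/s and angle between the x axis of rolling_pin and the x axis of slate, either way round below 0.2 rad and contact force between rolling_pin and slate below 0.1 N and contact force between rolling_pin and box below 0.1 N); the arm keeps its last pose, push and grip.
It fails at once if the herb jar is shifted by more than 25 mm (distance of herb_jar from where it was at the start of the episode above 0.025 m).
It fails at once if the red pepper is shifted by more than 25 mm (distance of pepper from where it was at the start of the episode above 0.025 m).
It fails at once if the beaker is shifted by more than 25 mm (distance of beaker from where it was at the start of the episode above 0.025 m).
It also fails if it takes over 40 s, if anything falls off the work surface, if the arm or the gripper's body presses on something with over 40 N, if the wrist force passes 120 N, or if a joint passes its speed limit or range.

### The arm

A 6-joint arm with a two-finger parallel gripper is mounted at the origin on a cart in front of the work surface, level with it; the furniture and walls round the work are solid. World frame = base frame: x ahead of the robot, y to its left, z up, the work surface at z = 0. Lengths are in mm, angles in rad, forces in N, time in s.
With the tool pointing down it reaches from about 275 to 750 mm from the base axis. Payload 10.2 kg.
Tool frame: the origin (TCP) lies midway between the tips of the shut fingers; the grasp point (between the pads) lies 19 mm behind it; z points along the fingers, y is the line along which they close (so a half turn about z gives the same grasp; the last joint's range is limited). The gripper opens to 85 mm and grips with 20 to 120 N. Pads are 22 mm wide; open, the fingers measure 114 mm over their backs; the gripper's body (76 mm by 85 mm) begins 54 mm behind the grasp point. The pads swing forward as they close: fully open they stand 13 mm farther back than shut.
Start: joints at [-1.452, 0.313, 1.498, -0, 1.331, -0.223], TCP at [175.959, -494.641, 231.294] pointing down, gripper open.
Joint ranges: [-2.94, 2.94], [-0.97, 2.17], [0.19, 2.56], [-1.23, 4.37], [0.02, 3.11], [-2.88, 2.88]. Speed limits (rad/s): [2.39, 2.39, 3.01, 3.14, 3.14, 3.14].

### API

Orientations are given as a unit quaternion [w, x, y, z].
In Python, from rig import sense, capture, finish_job, find_in, place_of gives the robot as it stands. The module is installed in compiled form; this text tells all that it offers.
- The arm moves only by the shell command python3 -m jog 'ROWS' [FORCE]. ROWS is JSON, a list of rows, each an object of numbers: "tx", "ty", "tz": the shift along the tool's x, y, z in mm; "ax", "ay", "az": the turn, a rotation vector about the tool's x, y, z in rad; "jaw": the closure, from -1 (fully open) to 1 (shut), so that 0 is half open. In form: [{"tx": .., "ty": .., "tz": .., "ax": .., "ay": .., "az": .., "jaw": ..}, ...]. A call has 1 to 5 rows; each row shifts and turns the commanded pose from where the row before left it, along the tool's axes as they then stand; what a row does not reach is not made up. A row lasts 1/8 s, in which the tool goes at most 62.5 mm and 10.7 degrees, less where a joint would pass 70% of its speed; a pose out of reach is approached as far as the arm can. A call with a gripper value outside its range is refused whole. The fingers move at their own pace and stop on an object; FORCE is the grip in N (left out, the last holds). Time passes only in rows, so rows that do not move let the fingers close. It gives the time, the measured TCP pose, the force, the opening and the grip force at its end, in the units of the state.
- sense(): the state, without advancing time (a new reading comes with each control period).
- capture(name): name is "scene" or "top" or "wrist"; returns a dict with "color" (420x560x3 uint8, red, green, blue), "depth" (420x560 float32, mm along the optical axis (not along the pixel's ray), 0 where there is no reading), "fx", "fy", "cx", "cy" (pixels), "camera_from_world" (4x4, takes a point from world to camera coordinates); the wrist camera has in their place "mount" (4x4, takes a point from camera to tool coordinates, whose origin is the TCP and whose axes are the flange's). Camera axes: x right, y up, looking along -z (the intrinsics and any distortion apply to the point x, -y, -z); pixel columns grow to the right and rows downward; lengths in mm; the calibration is good to about 2 mm. The wrist camera is an equidistant fisheye: a pixel r from the principal point sees the ray r / f radians off the axis. A picture is of the moment at which its call begins: read the wrist's pose just before it.
- finish_job(): hands the job in; it is judged then, once.
Trained networks look in the newest picture that a camera, given by its name, has taken for a name from the list of things; names that differ only in an ending like _2 or _b are one class to them, and where a whole thing is asked for, a point or a joint stands for the part that bears it (a point fixed in the world has none). Each returns a list of dicts, best first, with "conf" (0 to 1); they miss things now and then, are a little off and sometimes report something else, mostly with a low value. They report only what shows in the picture. A call takes as long as a camera call.
- find_in(query, camera): "centre" ([column, row] in pixels, amid what is visible of it).
- place_of(query, camera): "centre" ([column, row] in pixels: a listed point, or the origin of a listed thing).
The state is a dict: "time_s": time; "joints": joint angles; "dq": joint speeds; "tau": joint torques, N m; "eef_pos": TCP position; "ee_rot": TCP orientation; "force": force on the tool from outside, world axes, zero at the start; "wrist_torque": the same for the moment, N m; "grip_width": opening from 0.0 (shut) to 1.0 (fully open); "grip_force": force on a finger pad.
Only numpy, scipy, OpenCV 4.12 (cv2) and the standard library are available. Lean on these libraries where they do the work, as an engineer would, in place of code of your own. Each camera call takes 0.05 s, during which the arm holds its last target. There are 200 camera calls.

## Working session

There is one attempt and no reset: what is moved stays moved. The work goes in short steps, Python scripts to look and compute and a shell command to move; the robot and the scene stay as the last step left them, time stands still between calls to the robot, and variables do not carry over. Pictures are saved under pics/ and viewed, at most 10 in all, crops included, and the job is handed in when it is done.

```bash
mkdir -p pics
cat > h.py <<'E'
import numpy as np, cv2, json
from rig import sense, capture, find_in, place_of
from scipy.spatial.transform import Rotation as R
def save(c,n): cv2.imwrite(f'pics/{n}.png', c['color'][:,:,::-1])
def rays(c,px):
    T=np.linalg.inv(c['camera_from_world']); u,v=px
    d=np.array([(u-c['cx'])/c['fx'],-(v-c['cy'])/c['fy'],-1.])
    return T[:3,3],T[:3,:3]@d
def pt(c,px):
    o,d=rays(c,px); u,v=int(round(px[0])),int(round(px[1]))
    p=c['depth'][max(v-2,0):v+3,max(u-2,0):u+3]; p=p[p>0]
    return o+d*np.median(p) if p.size else None
def atz(c,px,z):
    o,d=rays(c,px); return o+d*(z-o[2])/d[2]
def cloud(c):
    v,u=np.mgrid[0:420,0:560]; z=c['depth']
    T=np.linalg.inv(c['camera_from_world'])
    p=np.stack([(u-c['cx'])/c['fx']*z,-(v-c['cy'])/c['fy']*z,-z],-1)
    return p@T[:3,:3].T+T[:3,3], z>0
E
python3 - <<'E'
from h import *
np.set_printoptions(precision=1,suppress=True)
s=sense(); print(s)
for n in ['scene','top']:
    c=capture(n); save(c,n+'0'); np.savez(f'{n}0.npz',**c)
    o,d=rays(c,(280,210)); print(n,c['fx'],c['cx'],c['cy'],o,d)
    for q in ['box','rolling_pin','pin_end_a','pin_end_b','slate','herb_jar','pepper','beaker']:
        for r in place_of(q,n)[:2]: print(q,round(r['conf'],2),np.array(r['centre']),pt(c,r['centre']))
i=np.hstack([cv2.imread('pics/scene0.png'),cv2.imread('pics/top0.png')]);cv2.imwrite('pics/both0.png',cv2.resize(i,(800,300)))
E
```

```text
{'time_s': 0.0, 'joints': array([-1.5,  0.3,  1.5,  0. ,  1.3, -0.2]), 'dq': array([ 0.,  0.,  0.,  0., -0.,  0.]), 'tau': array([  0. , -41.2, -26. ,  -0. ,   0. ,  -0. ]), 'eef_pos': array([ 175.9, -494.4,  230.7]), 'ee_rot': array([-0. ,  1. ,  0.2,  0. ]), 'force': array([ 0.3,  0.1, -0.6]), 'wrist_torque': array([-0., -0.,  0.]), 'grip_force': 0.0, 'grip_width': 1.0012964015516215}
scene 408.5930178214313 273.85254662908625 213.61277848929376 [ 277.1 -805.8  712.2] [ 0.4  0.6 -0.7]
box 0.87 [213.1 269.5] [ 399.6 -401.8  101.2]
rolling_pin 0.63 [215.9 262.1] [ 410.6 -390.1  101.8]
pin_end_a 0.93 [169.1 234.6] [ 372.3 -214.    14.2]
pin_end_a 0.18 [333.5 258.6] [ 601.9 -487.9   98.2]
pin_end_b 0.93 [169.1 234.6] [ 372.3 -214.    14.2]
pin_end_b 0.18 [333.5 258.6] [ 601.9 -487.9   98.2]
slate 0.71 [271.  169.8] [ 672.9 -138.7   10.4]
herb_jar 0.77 [330.8 299. ] [ 577.9 -526.4   31.1]
pepper 0.6 [332.5 264.3] [ 592.7 -497.4   98.4]
beaker 0.93 [344. 233.] [ 687.8 -418.1   45.5]
top 462.70638831650064 277.4226650296856 206.3363110207446 [ 392.5 -302.5  870.8] [ 0.2  0.  -1. ]
box 0.85 [297.2 296. ] [ 417.3 -331.6   48. ]
rolling_pin 0.92 [306.2 294.4] [ 420.9 -347.3   47. ]
pin_end_a 0.58 [237.2 321.8] [ 367.1 -226.8   11.6]
pin_end_b 0.58 [237.2 321.8] [ 367.1 -226.8   11.6]
slate 0.92 [201.8 163.1] [ 663.4 -136.3    8.5]
herb_jar 0.9 [391.9 208.3] [ 577.  -491.2   72.1]
pepper 0.76 [361.8 179.9] [ 631.5 -440.5   54.5]
beaker 0.59 [332.2 144.2] [ 716.4 -389.7    4.8]
```

View pics/scene0.png

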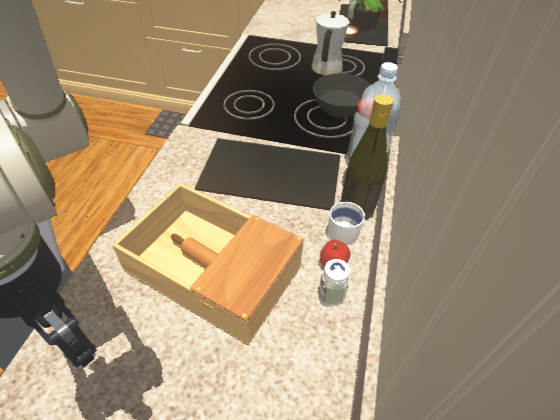

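View pics/top0.png

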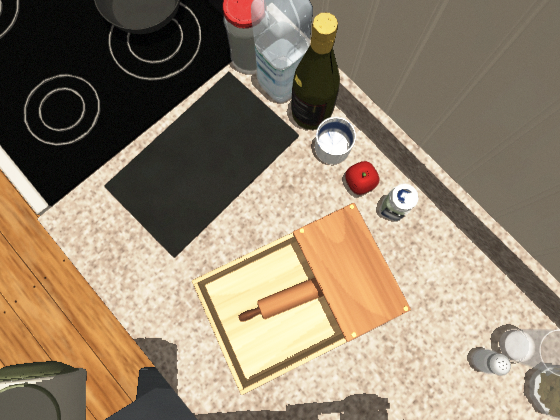

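The scene view shows the box in the middle (pin handle tip at about 172,238, cover from 195,290 to 300,235) and the slate behind it around (270,170). The top view shows the pin from (240,317) to the cover edge at about (322,290), with the slate corners at (231,72), (298,137), (175,256) and (105,187).

```bash
cat > m.py <<'E'
from h import *
np.set_printoptions(precision=1,suppress=True)
c=dict(np.load('top0.npz')); s=dict(np.load('scene0.npz'))
P,ok=cloud(c)
# slate
g=c['color'].astype(int)
poly=np.array([(231,72),(298,137),(175,256),(105,187)])
print('slate',[atz(c,p,9) for p in poly])
sc=np.mean([atz(c,p,9) for p in poly],0)
sy=np.array([(218,141),(341,152),(336,203),(199,180)])
print('slate scene',[atz(s,p,9) for p in sy])
print('box corners top',[atz(c,p,z) for p,z in [((194,283),92),((240,392),92),((410,310),100),((353,206),100),((295,235),92),((350,339),100)]])
print('box corners scene',[atz(s,p,z) for p,z in [((181,188),92),((117,242),92),((245,340),92),((303,238),100),((258,218),100)]])
# pin : colour mask in top & scene
for n,k,roi in [('top',c,(230,330,270,335)),('scene',s,(160,230,225,275))]:
    hsv=cv2.cvtColor(k['color'],cv2.COLOR_RGB2HSV); 
    m=np.zeros((420,560),bool); a,b,e,f=roi; m[e:f,a:b]=True
    Q,ok=cloud(k)
    m&=ok&(Q[...,2]<75)&(Q[...,2]>22)
    lab=hsv[...,0]<14
    mm=m&lab&(hsv[...,1]>100)
    v,u=np.nonzero(mm); print(n,mm.sum(),u.min() if len(u) else 0,u.max(),v.min(),v.max())
    q=Q[mm]; print('z pct',np.percentile(q[:,2],[5,50,90,98]), 'xy mean',q.mean(0))
    w,V=np.linalg.eigh(np.cov(q[:,:2].T)); print('dir',V[:,1],np.degrees(np.arctan2(V[1,1],V[0,1]))); t=(q[:,:2]-q[:,:2].mean(0))@V[:,1]; print(t.min(),t.max(), w)
for p in [(240,317),(262,310),(322,290)]: print(p,pt(c,p),atz(c,p,30))
E
python3 m.py
```

```text
slate [array([ 860.3, -179. ,    9. ]), array([ 726.5, -321.5,    9. ]), array([ 479.9, -102.2,    9. ]), array([605.8,  46.2,   9. ])]
slate scene [array([606.1,  34.8,   9. ]), array([ 872.2, -168.4,    9. ]), array([ 749.2, -313.8,    9. ]), array([499.4, -81.9,   9. ])]
box corners top [array([ 428.3, -157.6,   92. ]), array([ 262.1, -246. ,   92. ]), array([ 402.8, -513.6,  100. ]), array([ 571.2, -418.4,  100. ]), array([ 517.6, -322. ,   92. ]), array([ 352.4, -417.2,  100. ])]
box corners scene [array([ 429.7, -171.3,   92. ]), array([ 269.6, -248.1,   92. ]), array([ 389. , -543.2,   92. ]), array([ 578.6, -420.7,  100. ]), array([ 528.5, -333.9,  100. ])]
top 1013 239 323 278 320
z pct [34.1 42.8 47.1 48.6] xy mean [ 408.8 -308.    41.9]
dir [-0.4  0.9] 114.32908347564292
-68.94233451477238 84.01806415780796 [ 115.1 1781.4]
scene 259 171 211 234 266
z pct [32.5 39.5 44.9 47.3] xy mean [ 391.2 -297.2   39.5]
dir [-0.3  1. ] 107.15308135412843
-54.55006770856106 62.40511033469129 [  15.4 1142.7]
(240, 317) [ 376.3 -233.2   35.3] [ 376.2 -232.8   30. ]
(262, 310) [ 390.3 -271.6   46.9] [ 390.2 -271.    30. ]
(322, 290) [ 427.5 -370.1   99.1] [ 430.6 -376.1   30. ]
```

```bash
cat > plan.py <<'E'
from h import *
np.set_printoptions(precision=4,suppress=True)
def pose():
    s=sense(); q=s['ee_rot']; return s['eef_pos'],R.from_quat([q[1],q[2],q[3],q[0]]),s
def down(yaw,tilt=0):  # tool x along yaw (deg), z down; tilt raises +x end
    return R.from_euler('z',yaw,degrees=True)*R.from_euler('y',-tilt,degrees=True)*R.from_euler('x',180,degrees=True)
def to(p,Rt):
    p0,R0,s=pose(); d=np.array(p)-p0
    print('turn(tool)',(R0.inv()*Rt).as_rotvec(),'deg',np.degrees((R0.inv()*Rt).magnitude()))
    print('shift in current frame',R0.inv().apply(d),' in target frame',Rt.inv().apply(d))
E
python3 - <<'E'
from plan import *
p,r,s=pose(); print(p,'\n',r.as_matrix(),s['joints'])
c=capture('wrist'); print(c['mount'],c['fx'],c['cx'],c['cy'])
for y in (-67,113): print(y); to([391,-304,250],down(y))
E
```

```text
[ 175.9695 -494.6321  231.2928] 
 [[ 0.9422  0.3352  0.    ]
 [ 0.3352 -0.9422  0.    ]
 [ 0.     -0.     -1.    ]] [-1.4524  0.3129  1.4977  0.      1.331  -0.2234]
[[  -0.0003    0.9579    0.287    74.0877]
 [   1.        0.0004   -0.0002   -0.1135]
 [  -0.0004    0.287    -0.9579 -142.4849]
 [   0.        0.        0.        1.    ]] 325.19226210127806 278.5885891555541 205.3796166007423
-67
turn(tool) [ 0.     -0.      1.5112] deg 86.58464573211145
shift in current frame [ 266.5015 -107.5288  -18.6927]  in target frame [ -91.4614 -272.4342  -18.6897]
113
turn(tool) [ 0.      0.     -1.6304] deg 93.4153542718623
shift in current frame [ 266.5015 -107.5288  -18.6927]  in target frame [ 91.4614 272.4342 -18.6897]
```

```bash
python3 -m jog '[{"az":-0.165,"jaw":-1},{"az":-0.165,"jaw":-1},{"az":-0.165,"jaw":-1},{"az":-0.165,"jaw":-1},{"az":-0.165,"jaw":-1}]'; python3 -m jog '[{"az":-0.165,"jaw":-1},{"az":-0.165,"jaw":-1},{"az":-0.165,"jaw":-1},{"az":-0.165,"jaw":-1},{"az":-0.145,"jaw":-1}]'; python3 -m jog '[{"tx":18,"ty":54,"tz":-4,"jaw":-1},{"tx":18,"ty":54,"tz":-4,"jaw":-1},{"tx":18,"ty":54,"tz":-4,"jaw":-1},{"tx":18,"ty":54,"tz":-4,"jaw":-1},{"tx":18,"ty":54,"tz":-4,"jaw":-1}]' ; python3 -m jog '[{"tx":0,"jaw":-1}]'
python3 - <<'E'
from plan import *
p,r,s=pose(); c=capture('wrist'); save(c,'w1'); np.savez('w1.npz',p=p,r=r.as_matrix(),**c); print(p,r.as_matrix(),s['time_s'])
for q in ['rolling_pin','pin_end_a','box']: print(q,place_of(q,'wrist'))
E
```

```text
[ 175.9598 -494.6392  231.3103] [[ 0.9421  0.3352 -0.    ]
 [ 0.3352 -0.9421 -0.    ]
 [-0.      0.     -1.    ]] 0.95
rolling_pin []
pin_end_a []
box []schema error: expected keys tx, ty, tz, ax, ay, az, jaw
schema error: expected keys tx, ty, tz, ax, ay, az, jaw
schema error: expected keys tx, ty, tz, ax, ay, az, jaw
schema error: expected keys tx, ty, tz, ax, ay, az, jaw
```

View pics/w1.png

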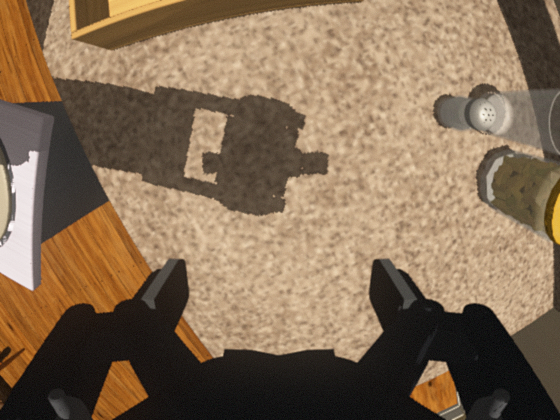

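The arm hasn't moved, because each row needs all seven keys. The wrist view shows only the worktop, the gripper's shadow near (250,150) and a corner of the box at (100,20).

```bash
python3 -m jog '[{"tx":0,"ty":0,"tz":0,"ax":0,"ay":0,"az":-0.165,"jaw":-1},{"tx":0,"ty":0,"tz":0,"ax":0,"ay":0,"az":-0.165,"jaw":-1},{"tx":0,"ty":0,"tz":0,"ax":0,"ay":0,"az":-0.165,"jaw":-1},{"tx":0,"ty":0,"tz":0,"ax":0,"ay":0,"az":-0.165,"jaw":-1},{"tx":0,"ty":0,"tz":0,"ax":0,"ay":0,"az":-0.165,"jaw":-1}]' && python3 -m jog '[{"tx":0,"ty":0,"tz":0,"ax":0,"ay":0,"az":-0.165,"jaw":-1},{"tx":0,"ty":0,"tz":0,"ax":0,"ay":0,"az":-0.165,"jaw":-1},{"tx":0,"ty":0,"tz":0,"ax":0,"ay":0,"az":-0.165,"jaw":-1},{"tx":0,"ty":0,"tz":0,"ax":0,"ay":0,"az":-0.165,"jaw":-1},{"tx":0,"ty":0,"tz":0,"ax":0,"ay":0,"az":-0.145,"jaw":-1}]' && python3 -m jog '[{"tx":18,"ty":54,"tz":-4,"ax":0,"ay":0,"az":0,"jaw":-1},{"tx":18,"ty":54,"tz":-4,"ax":0,"ay":0,"az":0,"jaw":-1},{"tx":18,"ty":54,"tz":-4,"ax":0,"ay":0,"az":0,"jaw":-1},{"tx":18,"ty":54,"tz":-4,"ax":0,"ay":0,"az":0,"jaw":-1},{"tx":18,"ty":54,"tz":-4,"ax":0,"ay":0,"az":0,"jaw":-1}]' && python3 -m jog '[{"tx":0,"ty":0,"tz":0,"ax":0,"ay":0,"az":0,"jaw":-1}]'
python3 - <<'E'
from plan import *
p,r,s=pose(); c=capture('wrist'); save(c,'w2'); np.savez('w2.npz',p=p,r=r.as_matrix(),**c); print(p,r.as_matrix(),s['time_s'])
for q in ['rolling_pin','pin_end_a','box']: print(q,place_of(q,'wrist'))
E
```

```text
time_s: 1.78
eef_pos: [176.0, -494.6, 231.3]
ee_rot: [-0.0, 0.833, 0.553, 0.0]
force: [-0.7, -0.1, -0.1]
grip_width: 1.0
grip_force: 0.0
time_s: 2.4
eef_pos: [176.0, -494.7, 231.3]
ee_rot: [0.0, 0.55, 0.835, -0.0]
force: [-0.4, 0.5, 0.2]
grip_width: 0.997
grip_force: 0.0
time_s: 3.02
eef_pos: [390.6, -305.0, 251.6]
ee_rot: [0.0, 0.552, 0.834, -0.0]
force: [0.3, -0.4, 0.9]
grip_width: 0.997
grip_force: 0.0
time_s: 3.15
eef_pos: [391.5, -304.1, 251.7]
ee_rot: [0.0, 0.55, 0.835, 0.0]
force: [-1.8, -0.3, 0.3]
grip_width: 1.001
grip_force: 0.0
[ 391.471  -304.1057  251.6534] [[-0.395   0.9187  0.0008]
 [ 0.9187  0.395  -0.0003]
 [-0.0006  0.0006 -1.    ]] 3.15
rolling_pin [{'centre': [291.5, 218.1], 'conf': 0.7}]
pin_end_a [{'centre': [292.0, 109.2], 'conf': 0.75}]
box [{'centre': [286.6, 199.1], 'conf': 0.94}]
```

View pics/w2.png

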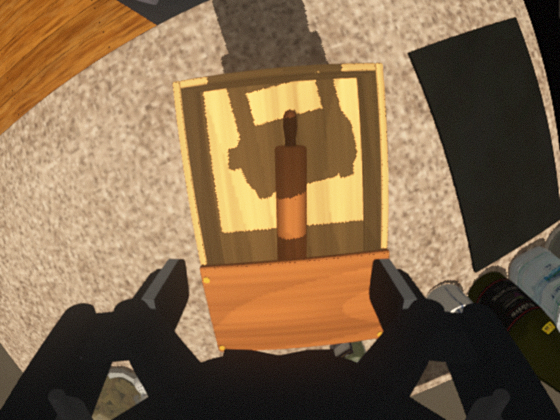

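The wrist view has the pin running nearly straight up the picture: tip at (290,111), barrel start at (290,146), cover edge at (291,261). The cover edge runs from (203,266) to (387,250).

```bash
cat >> plan.py <<'E'
def wray(f,px):
    u,v=px; d=np.array([u-f['cx'],v-f['cy']]); r=np.hypot(*d); th=r/f['fx']
    k=np.sin(th)/max(r,1e-9); dc=np.array([d[0]*k,-d[1]*k,-np.cos(th)])
    M=f['mount']; return f['p']+f['r']@M[:3,3], f['r']@(M[:3,:3]@dc)
def wz(f,px,z): o,d=wray(f,px); return o+d*(z-o[2])/d[2]
E
python3 - <<'E'
from plan import *
f=dict(np.load('w2.npz'))
for px,z in [((290,111),30),((277,147),30),((305,147),30),((277,235),30),((306,237),30)]:
    print(px,wz(f,px,z), f['r'].T@(wz(f,px,z)-f['p']))
tops=[((177,83),92),((381,66),92),((203,266),100),((387,250),100)]
for px,z in tops: print('box',px,wz(f,px,z))
for px in [(410,54),(516,18),(473,270)]: print('slate',px,wz(f,px,9))
# two-view height of tip: wrist ray vs top-camera ray
c=dict(np.load('top0.npz'))
def tri(a,b):
    (o,d),(q,e)=a,b; A=np.stack([d,-e],1); t=np.linalg.lstsq(A,q-o,rcond=None)[0]; return (o+d*t[0]+q+e*t[1])/2, np.linalg.norm(o+d*t[0]-q-e*t[1])
print('tip',tri(wray(f,(290,111)),rays(c,(240,317))))
print('bar',tri(wray(f,(290,147)),rays(c,(260,310))))
print('slate corner',tri(wray(f,(410,54)),rays(c,(105,187))),tri(wray(f,(473,270)),rays(c,(298,137))))
print('box corner',tri(wray(f,(177,83)),rays(c,(240,392))),tri(wray(f,(381,66)),rays(c,(194,283))))
E
```

```text
(290, 111) [ 375.5501 -232.0404   30.    ] [ 72.6202  13.7073 221.6203]
(277, 147) [ 378.3302 -274.9544   30.    ] [ 32.0978  -0.6898 221.6348]
(305, 147) [ 407.1717 -262.4129   30.    ] [ 32.227   30.7603 221.6535]
(277, 235) [ 419.91   -372.0868   30.    ] [-73.56    -0.8586 221.6949]
(306, 237) [ 453.2705 -360.728    30.    ] [-76.3022  34.2758 221.7175]
box (177, 83) [ 264.3844 -247.2021   92.    ]
box (381, 66) [ 433.9136 -156.2724   92.    ]
box (203, 266) [ 352.5666 -408.5838  100.    ]
box (387, 250) [ 520.4417 -317.7676  100.    ]
slate (410, 54) [ 480.9528 -101.4338    9.    ]
slate (516, 18) [610.7086  47.6016   9.    ]
slate (473, 270) [ 725.6493 -320.3147    9.    ]
tip (array([ 375.9343, -231.9048,   18.9899]), np.float64(0.018023251570476517))
bar (array([ 390.2968, -267.9246,   45.3441]), np.float64(0.49439981695601326))
slate corner (array([528.1505, -50.8621,  67.8826]), np.float64(175.10370579707833)) (array([ 727.4921, -321.168 ,    6.8492]), np.float64(0.8411998581568916))
box corner (array([ 261.8097, -246.4821,   86.2417]), np.float64(2.285785112415352)) (array([ 427.2107, -163.2524,  119.9322]), np.float64(0.8896592380743659))
```

```bash
python3 -m jog '[{"tx":-8,"ty":15,"tz":45,"ax":0,"ay":0,"az":-0.02,"jaw":-1},{"tx":0,"ty":0,"tz":50,"ax":0,"ay":0,"az":0,"jaw":-1},{"tx":0,"ty":0,"tz":50,"ax":0,"ay":0,"az":0,"jaw":-1},{"tx":0,"ty":0,"tz":40,"ax":0,"ay":0,"az":0,"jaw":-1},{"tx":0,"ty":0,"tz":0,"ax":0,"ay":0,"az":0,"jaw":-1}]' && python3 -m jog '[{"tx":0,"ty":0,"tz":20,"ax":0,"ay":0,"az":0,"jaw":-1},{"tx":0,"ty":0,"tz":20,"ax":0,"ay":0,"az":0,"jaw":-1},{"tx":0,"ty":0,"tz":12,"ax":0,"ay":0,"az":0,"jaw":-1},{"tx":0,"ty":0,"tz":0,"ax":0,"ay":0,"az":0,"jaw":-1}]'
python3 - <<'E'
from plan import *
p,r,s=pose(); c=capture('wrist'); save(c,'w3'); np.savez('w3.npz',p=p,r=r.as_matrix(),**c); print(p,r.as_matrix(),s['time_s'])
E
```

```text
time_s: 3.98
eef_pos: [404.7, -307.7, 64.3]
ee_rot: [-0.003, 0.545, 0.839, 0.001]
force: [-0.2, -0.7, 0.8]
grip_width: 0.996
grip_force: 0.0
time_s: 4.47
eef_pos: [406.3, -308.4, 14.8]
ee_rot: [0.0, 0.544, 0.839, -0.0]
force: [-0.6, 0.1, 0.1]
grip_width: 1.0
grip_force: 0.0
[ 406.3246 -308.3879   14.8305] [[-0.4082  0.9129  0.0002]
 [ 0.9129  0.4082 -0.0003]
 [-0.0003  0.0001 -1.    ]] 4.475
```

View pics/w3.png

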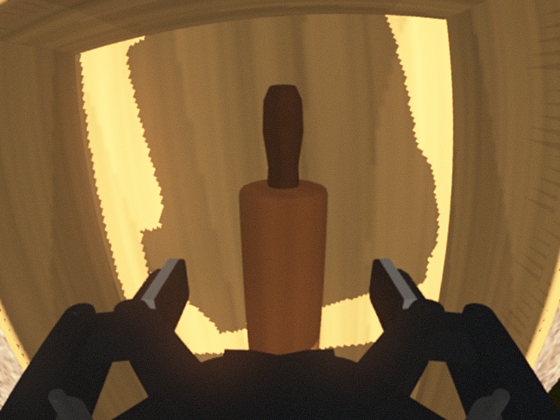

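The pin is centred between the open pads (barrel columns 240–328, pads at about 180 and 380) and upright in the picture. I'll close on it.

```bash
python3 -m jog '[{"tx":0,"ty":0,"tz":0,"ax":0,"ay":0,"az":0,"jaw":1},{"tx":0,"ty":0,"tz":0,"ax":0,"ay":0,"az":0,"jaw":1},{"tx":0,"ty":0,"tz":0,"ax":0,"ay":0,"az":0,"jaw":1},{"tx":0,"ty":0,"tz":0,"ax":0,"ay":0,"az":0,"jaw":1},{"tx":0,"ty":0,"tz":0,"ax":0,"ay":0,"az":0,"jaw":1}]' 90; python3 -m jog '[{"tx":0,"ty":0,"tz":0,"ax":0,"ay":0,"az":0,"jaw":1},{"tx":0,"ty":0,"tz":0,"ax":0,"ay":0,"az":0,"jaw":1},{"tx":0,"ty":0,"tz":0,"ax":0,"ay":0,"az":0,"jaw":1}]'
```

```text
time_s: 5.15
eef_pos: [406.7, -308.2, 15.1]
ee_rot: [0.001, 0.544, 0.839, -0.0]
force: [-0.0, 1.2, 6.3]
grip_width: 0.392
grip_force: 88.8
time_s: 5.52
eef_pos: [406.7, -308.2, 15.0]
ee_rot: [0.001, 0.544, 0.839, -0.0]
force: [-0.1, 1.4, 5.5]
grip_width: 0.394
grip_force: 88.8
```

```bash
python3 -m jog '[{"tx":0,"ty":0,"tz":-10,"ax":0,"ay":0,"az":0,"jaw":1},{"tx":5.3,"ty":0,"tz":-11,"ax":0,"ay":0.0873,"az":0,"jaw":1},{"tx":6.4,"ty":0,"tz":-12.6,"ax":0,"ay":0.0873,"az":0,"jaw":1},{"tx":7.4,"ty":0,"tz":-11.2,"ax":0,"ay":0.0873,"az":0,"jaw":1},{"tx":0,"ty":0,"tz":0,"ax":0,"ay":0,"az":0,"jaw":1}]' && python3 -m jog '[{"tx":8.2,"ty":0,"tz":-10.6,"ax":0,"ay":0.0873,"az":0,"jaw":1},{"tx":9.2,"ty":0,"tz":-10,"ax":0,"ay":0.0873,"az":0,"jaw":1},{"tx":0,"ty":0,"tz":0,"ax":0,"ay":0,"az":0,"jaw":1},{"tx":0,"ty":0,"tz":0,"ax":0,"ay":0,"az":0,"jaw":1}]'
python3 - <<'E'
from plan import *
p,r,s=pose(); print(p,r.as_matrix(),s['wrist_torque'],s['joints'])
a=capture('scene'); b=capture('wrist'); save(a,'s4'); save(b,'w4')
cv2.imwrite('pics/c4.png',np.hstack([cv2.resize(a['color'][150:360,60:340,::-1],(400,300)),cv2.resize(b['color'][:,:,::-1],(400,300))]))
E
```

```text
time_s: 6.15
eef_pos: [400.2, -294.2, 61.2]
ee_rot: [-0.109, 0.539, 0.832, 0.071]
force: [0.8, -0.2, -1.3]
grip_width: 0.39
grip_force: 89.3
time_s: 6.65
eef_pos: [395.4, -283.5, 85.0]
ee_rot: [-0.181, 0.531, 0.82, 0.117]
force: [-0.3, -0.0, -1.6]
grip_width: 0.394
grip_force: 89.4
[ 395.3983 -283.5347   85.0301] [[-0.3706  0.9126 -0.1726]
 [ 0.8276  0.4089  0.3845]
 [ 0.4215 -0.0004 -0.9068]] [-0.2131 -0.0749  0.0104] [-0.9163  0.6156  1.5117  0.0981  1.4397 -1.3713]
```

View pics/c4.png

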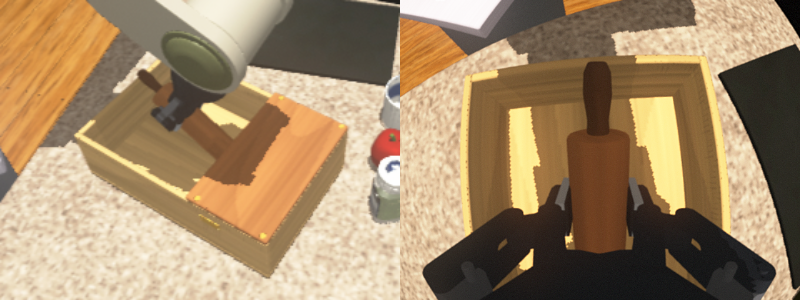

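Left crop: the pin slants out of the opening, with the near handle at (150,80) above the wall and the far part under the cover. Right crop: it sits straight in the pads. Next I'll pull it along its own axis.

```bash
python3 -m jog '[{"tx":18,"ty":0,"tz":0,"ax":0,"ay":0,"az":0,"jaw":1},{"tx":28,"ty":0,"tz":0,"ax":0,"ay":0,"az":0,"jaw":1},{"tx":28,"ty":0,"tz":0,"ax":0,"ay":0,"az":0,"jaw":1},{"tx":28,"ty":0,"tz":0,"ax":0,"ay":0,"az":0,"jaw":1},{"tx":12,"ty":0,"tz":0,"ax":0,"ay":0,"az":0,"jaw":1}]' && python3 -m jog '[{"tx":12,"ty":0,"tz":-27,"ax":0,"ay":0,"az":0,"jaw":1},{"tx":14,"ty":0,"tz":-30,"ax":0,"ay":0,"az":0,"jaw":1},{"tx":14,"ty":0,"tz":-30,"ax":0,"ay":0,"az":0,"jaw":1},{"tx":0,"ty":0,"tz":0,"ax":0,"ay":0,"az":0,"jaw":1}]'
python3 - <<'E'
from plan import *
# target: pin middle over slate centre; middle is ~44mm from grasp toward tool -x
sc=np.array([668,-138.]); 
for yaw in (138.4,):
    Rt=down(yaw); g=sc-(-44)*Rt.as_matrix()[:2,0]
    print(g); to([g[0],g[1],150],Rt)
to([353,-190,200],down(113.4+25))
print(sense()['joints'])
E
```

```text
time_s: 7.38
eef_pos: [353.0, -188.7, 134.2]
ee_rot: [-0.181, 0.531, 0.82, 0.117]
force: [-0.4, -0.3, -2.2]
grip_width: 0.394
grip_force: 89.4
time_s: 7.88
eef_pos: [354.2, -190.9, 230.7]
ee_rot: [-0.18, 0.531, 0.82, 0.117]
force: [-0.0, -0.1, -3.1]
grip_width: 0.395
grip_force: 89.6
[ 635.0969 -108.7872]
turn(tool) [ 0.0927 -0.4252 -0.4169] deg 34.52979230750954
shift in current frame [-70.1183 289.8134  56.9252]  in target frame [-155.5353  247.8778   80.7106]
turn(tool) [ 0.0927 -0.4252 -0.4169] deg 34.52979230750954
shift in current frame [-11.6724  -0.7835  28.4349]  in target frame [ 1.4969 -0.1444 30.7106]
[-0.8667  0.2596  1.6335  0.1188  1.6642 -1.3018]
```

```bash
python3 -m jog '[{"tx":0,"ty":0,"tz":0,"ax":0.0232,"ay":-0.1063,"az":-0.1042,"jaw":1},{"tx":0,"ty":0,"tz":0,"ax":0.0232,"ay":-0.1063,"az":-0.1042,"jaw":1},{"tx":0,"ty":0,"tz":0,"ax":0.0232,"ay":-0.1063,"az":-0.1042,"jaw":1},{"tx":0,"ty":0,"tz":0,"ax":0.0232,"ay":-0.1063,"az":-0.1042,"jaw":1},{"tx":0,"ty":0,"tz":0,"ax":0,"ay":0,"az":0,"jaw":1}]' && python3 -m jog '[{"tx":-14,"ty":23,"tz":2,"ax":0,"ay":0,"az":0,"jaw":1},{"tx":-21,"ty":33,"tz":5,"ax":0,"ay":0,"az":0,"jaw":1},{"tx":-24,"ty":38,"tz":10,"ax":0,"ay":0,"az":0,"jaw":1},{"tx":-24,"ty":38,"tz":12,"ax":0,"ay":0,"az":0,"jaw":1},{"tx":-24,"ty":38,"tz":14,"ax":0,"ay":0,"az":0,"jaw":1}]' && python3 -m jog '[{"tx":-24,"ty":38,"tz":18,"ax":0,"ay":0,"az":0,"jaw":1},{"tx":-16,"ty":26,"tz":14,"ax":0,"ay":0,"az":0,"jaw":1},{"tx":-8,"ty":14,"tz":8,"ax":0,"ay":0,"az":0,"jaw":1},{"tx":0,"ty":0,"tz":0,"ax":0,"ay":0,"az":0,"jaw":1},{"tx":0,"ty":0,"tz":0,"ax":0,"ay":0,"az":0,"jaw":1}]'
python3 - <<'E'
from plan import *
p,r,s=pose(); print(p,r.as_matrix(),s['grip_force'],s['time_s'])
to([635,-109,148],down(138.4))
a=capture('scene'); b=capture('top'); c=capture('wrist'); np.savez('top5.npz',**b);np.savez('scene5.npz',**a); np.savez('w5.npz',p=p,r=r.as_matrix(),**c)
cv2.imwrite('pics/c5.png',np.hstack([cv2.resize(a['color'][70:280,130:410,::-1],(400,300)),cv2.resize(b['color'][40:280,80:400,::-1],(400,300))]))
cv2.imwrite('pics/w5.png',c['color'][:,:,::-1])
E
```

```text
time_s: 8.5
eef_pos: [353.0, -189.2, 228.8]
ee_rot: [-0.003, 0.355, 0.935, 0.002]
force: [-0.7, -0.8, -0.7]
grip_width: 0.394
grip_force: 89.5
time_s: 9.12
eef_pos: [547.7, -133.7, 184.3]
ee_rot: [-0.004, 0.356, 0.934, 0.001]
force: [-0.1, 0.1, -1.1]
grip_width: 0.397
grip_force: 89.7
time_s: 9.75
eef_pos: [633.4, -107.7, 145.6]
ee_rot: [-0.003, 0.356, 0.935, 0.001]
force: [-0.0, -0.2, -1.9]
grip_width: 0.395
grip_force: 89.7
[ 633.4157 -107.7263  145.5656] [[-0.7468  0.665  -0.0045]
 [ 0.665   0.7468  0.0041]
 [ 0.0061  0.0001 -1.    ]] 89.73828792572021 9.75
turn(tool) [ 0.0001 -0.0061 -0.0014] deg 0.3592890903448891
shift in current frame [-2.0153  0.1026 -2.4468]  in target frame [-2.0304  0.0994 -2.4344]
```

View pics/c5.png

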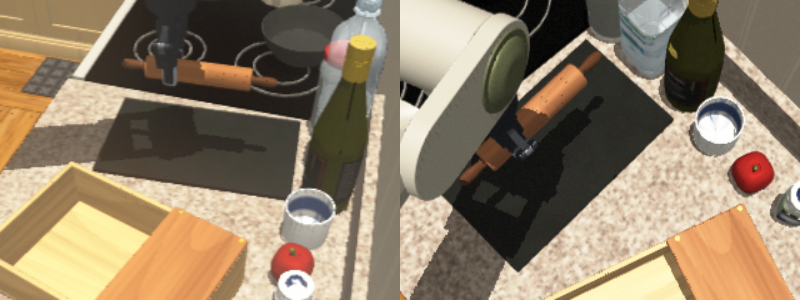

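View pics/w5.png

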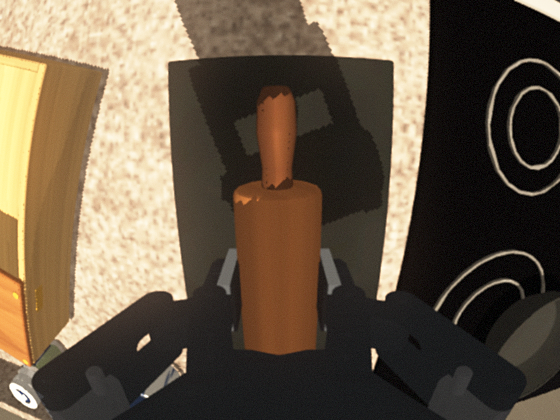

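The pin is level in the pads and above the slate, lined up with it. The beaker, pepper and jar look untouched. I'll triangulate both pin tips to confirm.

Run:
```python
from plan import *
t=dict(np.load('top5.npz')); s=dict(np.load('scene5.npz'))
def tri(a,b):
    (o,d),(q,e)=a,b; k=np.linalg.lstsq(np.stack([d,-e],1),q-o,rcond=None)[0]; A=o+d*k[0];B=q+e*k[1]; return (A+B)/2,np.linalg.norm(A-B)
n,e1=tri(rays(t,(129,184)),rays(s,(217,114))); f,e2=tri(rays(t,(240,84)),rays(s,(324.6,127.4)))
d=f-n; print(n,e1,f,e2,'mid',(n+f)/2,'len',np.linalg.norm(d),'yaw',np.degrees(np.arctan2(d[1],d[0])),'pitch',np.degrees(np.arcsin(d[2]/np.linalg.norm(d))))
w=dict(np.load('w5.npz')); print('wrist tip@160',wz(w,(276,88),160), 'slate mid vs',(668,-138))
for q in ('herb_jar','pepper','beaker'):
    for r in place_of(q,'top')[:1]: print(q,r)
```

```text
[576.3134 -52.0044 158.0939] 1.1376234519044588 [ 760.4184 -218.1222  159.6526] 5.922291413086792 mid [ 668.3659 -135.0633  158.8733] len 247.97624913278233 yaw -42.059912513943424 pitch 0.3601386444633071
wrist tip@160 [572.2408 -53.5106 160.    ] slate mid vs (668, -138)
herb_jar {'centre': [392.5, 206.2], 'conf': 0.9}
pepper {'centre': [360.4, 181.8], 'conf': 0.9}
beaker {'centre': [329.6, 148.0], 'conf': 0.9}
```

The pin's middle is within 4 mm of the slab's centre, 159 mm up, level and aligned to within 1 degree. I'm handing in the job.

```bash
python3 -m jog '[{"tx":0,"ty":0,"tz":0,"ax":0,"ay":0,"az":0,"jaw":1},{"tx":0,"ty":0,"tz":0,"ax":0,"ay":0,"az":0,"jaw":1}]' && python3 -c "from rig import finish_job; print(finish_job())"
```

```text
time_s: 10.3
eef_pos: [633.9, -107.3, 146.1]
ee_rot: [-0.002, 0.355, 0.935, 0.001]
force: [-0.0, -0.2, -0.3]
grip_width: 0.394
grip_force: 89.7
the job is handed in; nothing more can be done
None
```

The rolling pin came out of the box slantwise and was handed in held level and still about 15 cm above the slate's centre, in line with its long sides, with the jar, pepper and beaker left where they stood; the hand-in returned no verdict.

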